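Match the inner knob of a dual-zone hob to its outer ring

TASK

The wide pan on the hob covers both heating zones, but its handle lies over the controls and the inner zone is set lower than the outer. Swing the handle to whichever side is not blocked, well out over the hob's side, with the pan still on its zone; then turn up the inner of the two concentric knobs until its pointer lines up with the line on the outer ring. Do not move the outer ring, and leave the other things alone.

Things in the scene. Friction and masses are not known exactly. Their poses are not given: they have to be found in the camera images.
- hob: Fixed tabletop ceramic hob, steel, 380 mm deep (its x) by 290 mm wide (its y); origin at the centre of its underside on the table. Its -x is the front, roughly towards the robot: a control panel strip (its x -190 to -95 mm), top 60 mm above the table. Behind it a black glass plate 280 mm deep, top 66 mm above the table.
- zone_centre (a point): Centre of the round heating zone (200 mm, with a 136 mm inner circle), on the glass top; 50 mm behind the hob's centre (its +x), 66 mm above the table.
- knob_axis (a point): Point on the common vertical axis of the two knobs at the panel's surface (60 mm above the table), in the middle of the control panel, 145 mm in front of the hob's centre and 195 mm from zone_centre.
- outer_knob (a joint): Angle of the outer ring knob, rad: 0 = off (pointer towards the hob's back, +x), growing clockwise seen from above to 5.2; starts between 2.0 and 4.6. A dark metal knurled ring 62 mm across, flat top 20 mm above the panel. It stays where left (friction 0.04 N m), turns independently of the inner knob, and must not be turned.
- inner_knob (a joint): Angle of the inner knob, rad, same zero and sense as the outer, 0 to 5.2; starts between 0 and 1.2. Black, on top of the ring: a disc 40 mm across (20 to 24 mm above the panel) with an upright blade across it, 12 mm thick, 24 to 44 mm above the panel. It stays where left; turning it takes 0.03 N m, so the blade can be pushed round with a fingertip as well as pinched.
- inner_pointer (a point): Point in line with the inner knob's blade, 26 mm from the axis on its pointer side, 34 mm above the panel; turns with the inner knob. The blade's tapered pointer end (white line on top) reaches 24 mm from the axis, its blunt tail 18 mm.
- outer_pointer (a point): Point on the white line on the outer ring's top, 26 mm from the axis, 20 mm above the panel; it turns with the outer knob. A small white nib on the ring's flank stands at the same angle.
- pan: Loose frying pan, about 0.8 kg (varies by a quarter), base 190 mm across, rim 240 mm across and 48 mm above its base; origin at the centre of its underside, resting on the glass and free to slide on it. One straight handle leaves along the pan's -x; at the start it points over the control panel, its underside about 15 mm above the knobs.
- handle_end (a point): Middle of the outer end of the pan's handle, 280 mm from the pan's centre. The handle is 22 mm wide, 14 mm thick, runs from 127 to 280 mm from the pan's centre and rises 15 degrees outwards: its centre line is 42 mm above the pan's base at 118 mm from the centre and 85 mm at this end.
- jar: Bystander: glass jar with a steel lid, 90 mm across, 155 mm tall, standing beside the front of the hob, on its left or its right: it blocks that side for the handle. Origin at the centre of its underside.
- bowl: Bystander: white rice bowl, 108 mm across, 55 mm tall, beside the front of the hob on the side opposite the jar; the handle passes above it. Origin at the centre of its underside.
- crock: Bystander: terracotta pot of kitchen utensils, 84 mm across, 110 mm tall (utensils up to 230 mm), beside the rear half of the hob, left or right. Origin at the centre of its underside.
- bottle: Bystander: amber glass bottle, 64 mm across, 200 mm tall, beside the rear half of the hob, on the side opposite the crock. Origin at the centre of its underside.

How it is judged:
By the outcome, as a careful person would: the job done as asked, in the order asked, and still so for the second after the job is handed in, with the robot touching nothing.
It also fails if it takes over 56 s, if anything falls off the work surface, if the arm or the gripper's body presses on something with over 40 N, if the wrist force passes 120 N, or if a joint passes its speed limit or range.

ROBOT

A 7-joint arm with a two-finger parallel gripper is mounted at the origin on the work surface. World frame = base frame: x ahead of the robot, y to its left, z up, the work surface at z = 0. Lengths are in m, angles in rad, forces in N, time in s.
With the tool pointing down it reaches from about 0.4 to 0.875 m from the base axis. Payload 19.3 kg.
Tool frame: the origin (TCP) lies midway between the tips of the shut fingers; the grasp point (between the pads) lies 19 mm behind it; z points along the fingers, y is the line along which they close (so a half turn about z gives the same grasp; the last joint's range is limited). The gripper opens to 85 mm and grips with 20 to 120 N. Pads are 22 mm wide; open, the fingers measure 114 mm over their backs; the gripper's body (76 mm by 85 mm) begins 54 mm behind the grasp point. The pads swing forward as they close: fully open they stand 13 mm farther back than shut.
Start: joints at [-1.286, 0.521, -0.036, 1.599, 0.021, 1.021, -0.113], TCP at [0.217, 0.586, 0.231] pointing down, gripper open.
Joint ranges: [-2.91, 2.91], [-0.3, 2.13], [-1.5, 1.42], [0.17, 2.43], [-1.26, 4.41], [0.16, 1.93], [-2.52, 2.52]. Speed limits (rad/s): [1.89, 1.89, 2.39, 2.39, 3.01, 3.01, 3.01].

INTERFACE

Orientations are given as [roll, pitch, yaw] about the fixed x, y, z axes, in that order (R = Rz(yaw) Ry(pitch) Rx(roll)).
In Python, from workcell import bot gives the robot as it stands.
- The arm moves only by the tool move_arm, never from a script. Its argument "moves" is a list that holds one entry, the list of rows, each a list of 7 numbers: the opening, from 0 (shut) to 1 (fully open), then the shift along the tool's x, y, z in units of 1000 mm (1.0 is 1000 mm), then the turn, a rotation vector about the tool's x, y, z in units of 2 pi rad (1.0 is 2 pi rad). A call has 1 to 5 rows; each row is the pose to reach, as a shift and turn from the pose commanded when the call began, along the tool's axes at that moment, turning the shorter way round; what a row does not reach only later rows make up. A row lasts 1/10 s, in which the tool goes at most 50 mm and 8.59 degrees, less where a joint would pass 70% of its speed; a pose out of reach is approached as far as the arm can. A call with a number of a shift or a turn outside -1 to 1 is refused whole. A call with a gripper value outside its range is refused whole. The fingers move at their own pace and stop on an object; "force" is the grip in N (left out, the last holds). Time passes only in rows, so rows that repeat a pose let the fingers close. It gives the time, the measured TCP pose, the force, the opening and the grip force at its end, in the units of the state.
- bot.observe(): the state, without advancing time (a new reading comes with each control period).
- bot.grab_frame(name): name is "side" or "top"; returns the picture (420x560x3 uint8, red, green, blue); there is no depth.
- bot.camera_params(name): a dict with "vertical_fov" (degrees; the focal length in pixels is half the picture's height over the tangent of half this angle, whatever the lens; pixels are square), "cx", "cy" (the principal point, pixels), "R" (3x3) and "t" (3): a world point X has camera coordinates R X + t. Camera axes: x right, y down, z forward; pixel columns grow to the right and rows downward; lengths in m; the calibration is good to about 2 mm. A picture is of the moment at which its call begins. camera_params takes no time and is no camera call.
- bot.job_done(): hands the job in; it is judged then, once.
The state is a dict: "clock": time; "qpos": joint angles; "qd": joint speeds; "joint_efforts": joint torques, N m; "position": TCP position; "tool_rot": TCP orientation; "force": force on the tool from outside, world axes, zero at the start; "moment": the same for the moment, N m; "grip_width": finger opening in m; "finger_force": force on a finger pad.
Only numpy, scipy, OpenCV 4.12 (cv2) and the standard library are available. Lean on these libraries where they do the work, as an engineer would, in place of code of your own. Each camera call takes 0.05 s, during which the arm holds its last target. There are 200 camera calls.

## Working session

There is one attempt and no reset: what is moved stays moved. The work goes in short steps, Python scripts to look and compute and a tool call to move; the robot and the scene stay as the last step left them, time stands still between calls to the robot, and variables do not carry over. Pictures are saved under pics/ and viewed, at most 10 in all, crops included, and the job is handed in when it is done.

Besides the shell and the picture viewer there is one more tool, called after "Emit:" as a command line: name --argument value ..., lists and objects as JSON in quotes. move_arm: Moves the arm, as the interface text tells. Shifts and turns lie within -1 to 1; 1 stands for 1000 mm of shift or 2 pi rad of turn. Its arguments: {"type":"object","properties":{"moves":{"type":"array"},"force":{"type":"number"}},"required":["moves"]}

```bash
mkdir -p pics; python3 - <<'E'
from workcell import bot
import cv2
for n in("top","side"):
    cv2.imwrite(f"pics/{n}0.png",bot.grab_frame(n)[:,:,::-1]); print(n,bot.camera_params(n))
s=bot.observe(); print(s)
E
```

```text
top {'vertical_fov': 53.652223722105994, 'cx': 279.80497152619563, 'cy': 212.58777952646716, 'R': array([[-0.02441353, -0.99967807,  0.00690907],
       [-0.99769092,  0.02392569, -0.06356401],
       [ 0.06337825, -0.00844494, -0.99795385]]), 't': array([0.04377021, 0.56798463, 0.9129499 ])}
side {'vertical_fov': 49.15990692670004, 'cx': 271.1718259821447, 'cy': 211.75737176200016, 'R': array([[-0.98582412, -0.16718841, -0.01410083],
       [-0.09124827,  0.60477086, -0.79115483],
       [ 0.14079969, -0.77865284, -0.61145335]]), 't': array([0.57679932, 0.13284036, 0.8626937 ])}
{'clock': 0.1, 'qpos': array([-1.28619084,  0.52192464, -0.03630886,  1.59990686,  0.02124115,
        1.0210656 , -0.11283968]), 'qd': array([ 0.00168353, -0.00110686,  0.00187944, -0.00184655, -0.00144085,
       -0.00039389,  0.00054129]), 'joint_efforts': array([ 2.62640344e-03, -9.28473043e+01,  1.98343500e+00, -3.70543671e+01,
        1.80624914e-02,  5.17681488e-03, -2.46373912e-05]), 'position': array([0.21708758, 0.58580475, 0.23081786]), 'tool_rot': array([-3.14067977e+00,  1.05700050e-04,  2.78674117e+00]), 'force': array([0.62218351, 0.1887021 , 0.50668577]), 'moment': array([-0.01624257, -0.03244839, -0.01873089]), 'finger_force': 0.0, 'grip_width': 0.08526952585812687}
```

View pics/top0.png

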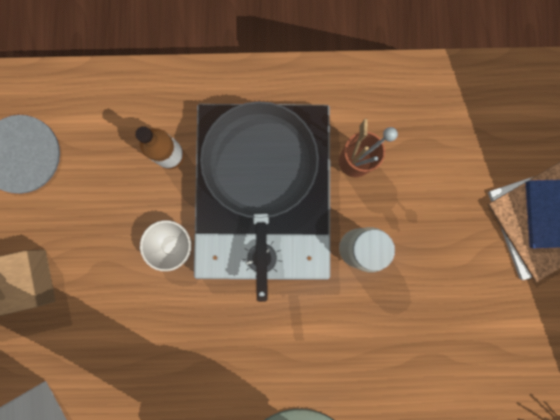

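View pics/side0.png

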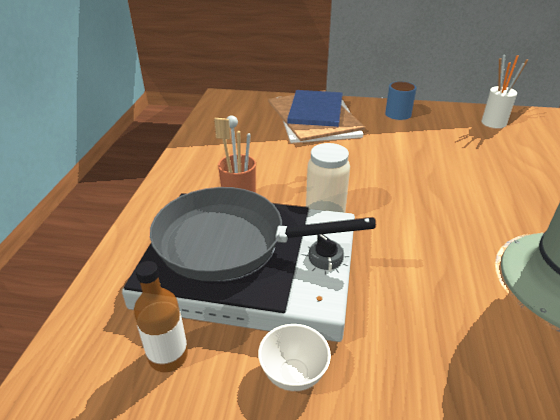

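```bash
cat > h.py <<'E'
from workcell import bot
import numpy as np, cv2
def cam(n):
    c=bot.camera_params(n); f=210/np.tan(np.radians(c["vertical_fov"])/2); return c,f
def ray(n,u,v,z):
    c,f=cam(n); R,t=np.array(c["R"]),np.array(c["t"])
    d=R.T@np.array([(u-c["cx"])/f,(v-c["cy"])/f,1]); o=-R.T@t
    return (o+d*(z-o[2])/d[2])
def proj(n,X):
    c,f=cam(n); p=np.array(c["R"])@np.array(X)+c["t"]; return np.array([c["cx"]+f*p[0]/p[2],c["cy"]+f*p[1]/p[2]])
E
python3 - <<'E'
from h import *
np.set_printoptions(precision=4,suppress=True)
im=cv2.imread("pics/top0.png")
for nm,u,v,z in [("panFL",194,278,.06),("panFR",330,278.5,.06),("glassBL",199,105,.066),("glassBR",328,105,.066),("knob(20top)",262,258,.08),("rim",260,160,.114),("hend",262,299,.151),("hroot",261,224,.11),("bowl",165.5,246,.055),("bottletop",145,134,.2),("jar",374,250,.155),("crock",364,154,.11)]:
    print(nm,ray("top",u,v,z))
c=np.hstack([cv2.resize(im[85:310,180:345],None,fx=2.4,fy=2.4,interpolation=3),cv2.resize(cv2.imread("pics/side0.png")[205:295,285:365],None,fx=5,fy=6,interpolation=3)])
cv2.imwrite("pics/c1.png",c)
E
```

```text
panFL [0.4319 0.2153 0.06  ]
panFR [ 0.4236 -0.0726  0.06  ]
glassBL [0.8026 0.1991 0.066 ]
glassBR [ 0.7964 -0.0795  0.066 ]
knob(20top) [0.4713 0.0698 0.08  ]
rim [0.6704 0.0683 0.114 ]
hend [0.3972 0.0689 0.151 ]
hroot [0.5409 0.0692 0.11  ]
bowl [0.5008 0.2763 0.055 ]
bottletop [0.7065 0.2734 0.2   ]
jar [ 0.4846 -0.1463  0.155 ]
crock [ 0.6787 -0.1439  0.11  ]
```

View pics/c1.png

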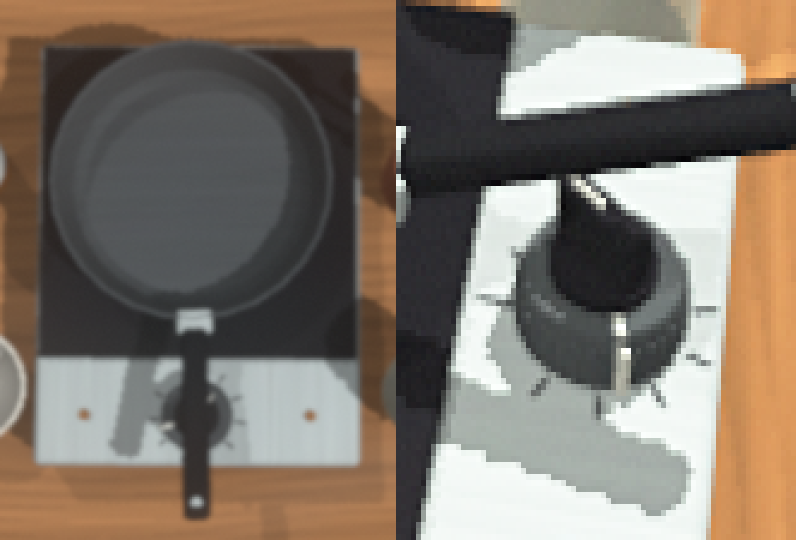

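The handle points straight at the robot. The jar is on the right (-y), so the left side over the bowl is free. The outer line points left and slightly to the front, and the inner pointer points back and to the right.

```bash
cat >> h.py <<'E'
from scipy.spatial.transform import Rotation as Ro
def rows(start,targets):
    """poses = (x,y,z,yaw), tool down; prints shift/1m and turn/2pi in start's tool axes"""
    R0=Ro.from_euler('xyz',[np.pi,0,start[3]]); p0=np.array(start[:3])
    for t in targets:
        d=R0.inv().apply(np.array(t[:3])-p0); w=(R0.inv()*Ro.from_euler('xyz',[np.pi,0,t[3]])).as_rotvec()/(2*np.pi)
        print(np.round(d,4).tolist(),np.round(w,4).tolist())
E
python3 - <<'E'
from h import *
rows((.2171,.5858,.2308,2.7867),[(.445,.069,.24,np.pi)])
E
```

```text
[-0.3933, -0.4054, -0.0092] [0.0, 0.0, -0.0565]
```

Emit:
move_arm --moves '[[[1,-0.3933,-0.4054,-0.0092,0,0,-0.0565],[1,-0.3933,-0.4054,-0.0092,0,0,-0.0565],[1,-0.3933,-0.4054,-0.0092,0,0,-0.0565],[1,-0.3933,-0.4054,-0.0092,0,0,-0.0565],[1,-0.3933,-0.4054,-0.0092,0,0,-0.0565]]]' --force 40

```text
clock: 0.6
position: [0.3184, 0.3552, 0.2353]
tool_rot: [-3.141, -0.0, -3.141]
force: [1.6, 0.7, 0.2]
grip_width: 0.0853
finger_force: 0.0
```

Emit:
move_arm --moves '[[[1,-0.127,-0.286,-0.005,0,0,0],[1,-0.127,-0.286,-0.005,0,0,0],[1,-0.127,-0.286,-0.005,0,0,0],[1,-0.127,-0.286,-0.005,0,0,0],[1,-0.127,-0.286,-0.005,0,0,0]]]'

```text
clock: 1.1
position: [0.4198, 0.1269, 0.2395]
tool_rot: [3.141, 0.0, -3.141]
force: [0.6, 0.7, 0.4]
grip_width: 0.0852
finger_force: 0.0
```

```bash
python3 - <<'E'
from h import *
s=bot.observe();print(s['position'],s['tool_rot'],s['qpos'],s['clock'])
E
```

```text
[0.41984662 0.12691074 0.2394874 ] [ 3.14146004e+00  1.78512223e-04 -3.14131415e+00] [-0.47931983  0.21346714  0.05905744  2.05802991 -0.01641879  0.87030586
  1.16005626] 1.1
```

Emit:
move_arm --moves '[[[1,-0.025,-0.058,0,0,0,0],[1,-0.025,-0.058,0,0,0,0],[1,-0.025,-0.058,0,0,0,0]]]'

```text
clock: 1.4
position: [0.445, 0.0688, 0.2392]
tool_rot: [-3.141, -0.0, 3.138]
force: [-0.8, 1.0, -0.1]
grip_width: 0.085
finger_force: 0.0
```

Emit:
move_arm --moves '[[[1,0,0,0.05,0,0,0],[1,0,0,0.09,0,0,0],[1,0,0,0.117,0,0,0],[1,0,0,0.117,0,0,0]]]'

```text
clock: 1.8
position: [0.4424, 0.0716, 0.1198]
tool_rot: [-3.14, -0.005, -3.14]
force: [-0.2, -0.1, 2.0]
grip_width: 0.0853
finger_force: 0.0
```

```bash
python3 - <<'E'
from h import *
cv2.imwrite("pics/s2.png",cv2.resize(bot.grab_frame("side")[150:320,200:440,::-1],None,fx=3,fy=3))
E
```

```text
(no output)
```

View pics/s2.png

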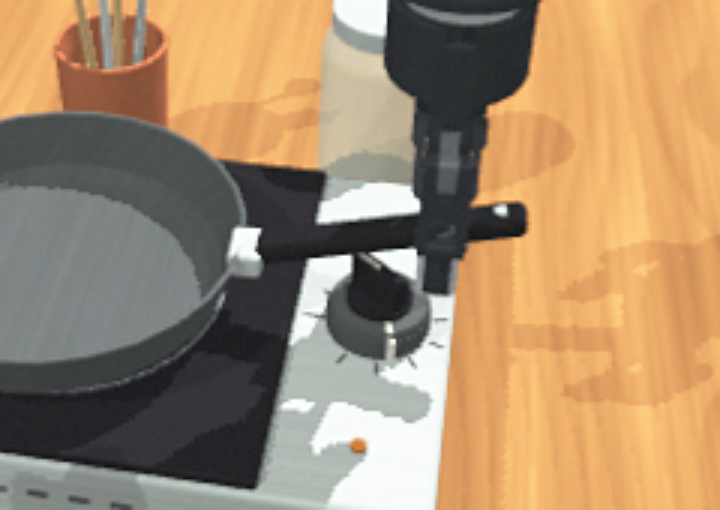

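The fingers straddle the handle and clear the knob, so I'll close.

Emit:
move_arm --moves '[[[0,0,0,0,0,0,0],[0,0,0,0,0,0,0],[0,0,0,0,0,0,0],[0,0,0,0,0,0,0],[0,0,0,0,0,0,0]]]' --force 40

```text
clock: 2.35
position: [0.4447, 0.0709, 0.1228]
tool_rot: [3.141, 0.001, 3.141]
force: [-2.0, -1.3, 5.0]
grip_width: 0.0212
finger_force: 44.2
```

```bash
python3 - <<'E'
from h import *
C=np.array([.6695,.067]); p=np.array([.443,.0705]); z=.120
v=p-C
def at(a):
    c,s=np.cos(-a),np.sin(-a); q=C+np.array([c*v[0]-s*v[1],s*v[0]+c*v[1]]); return (*q,z,np.pi-a)
for k in range(4):
    b=np.radians(17*k); rows(at(b),[at(b+np.radians(i*17/5)) for i in range(1,6)]); 
    print(at(b+np.radians(17)))
s=bot.observe();print(s['grip_width'],s['force'],s['position'],s['tool_rot'])
E
```

```text
[-0.0006, 0.0134, 0.0] [-0.0, -0.0, 0.0094]
[-0.002, 0.0268, 0.0] [0.0, -0.0, 0.0189]
[-0.0042, 0.0401, 0.0] [-0.0, -0.0, 0.0283]
[-0.0072, 0.0532, 0.0] [0.0, -0.0, 0.0378]
[-0.0109, 0.0661, 0.0] [0.0, -0.0, 0.0472]
(np.float64(0.45392027374090205), np.float64(0.1365692577655705), 0.12, np.float64(2.844886680750757))
[-0.0006, 0.0134, 0.0] [0.0, -0.0, 0.0094]
[-0.002, 0.0268, 0.0] [0.0, -0.0, 0.0189]
[-0.0042, 0.0401, 0.0] [0.0, -0.0, 0.0283]
[-0.0072, 0.0532, 0.0] [0.0, -0.0, 0.0378]
[-0.0109, 0.0661, 0.0] [0.0, -0.0, 0.0472]
(np.float64(0.4836801649784307), np.float64(0.19655882414006678), 0.12, np.float64(2.548180707911721))
[-0.0006, 0.0134, 0.0] [-0.0, -0.0, 0.0094]
[-0.002, 0.0268, 0.0] [0.0, -0.0, 0.0189]
[-0.0042, 0.0401, 0.0] [0.0, -0.0, 0.0283]
[-0.0072, 0.0532, 0.0] [0.0, -0.0, 0.0378]
[-0.0109, 0.0661, 0.0] [0.0, -0.0, 0.0472]
(np.float64(0.5296789422923112), np.float64(0.24522618163867832), 0.12, np.float64(2.251474735072685))
[-0.0006, 0.0134, 0.0] [0.0, -0.0, 0.0094]
[-0.002, 0.0268, 0.0] [0.0, -0.0, 0.0189]
[-0.0042, 0.0401, 0.0] [0.0, -0.0, 0.0283]
[-0.0072, 0.0532, 0.0] [0.0, -0.0, 0.0378]
[-0.0109, 0.0661, 0.0] [-0.0, -0.0, 0.0472]
(np.float64(0.5878967500822797), np.float64(0.27831826613633304), 0.12, np.float64(1.954768762233649))
0.02115638744662979 [-2.04121774 -1.2595817   4.99583498] [0.44467758 0.07089087 0.12283228] [3.14141591e+00 6.32154970e-04 3.14146237e+00]
```

Emit:
move_arm --moves '[[[0,-0.0006,0.0134,0,0,0,0.0094],[0,-0.002,0.0268,0,0,0,0.0189],[0,-0.0042,0.0401,0,0,0,0.0283],[0,-0.0072,0.0532,0,0,0,0.0378],[0,-0.0109,0.0661,0,0,0,0.0472]]]'

```text
clock: 2.85
position: [0.4548, 0.1363, 0.1224]
tool_rot: [-3.14, -0.001, 2.84]
force: [-3.7, -6.6, 4.9]
grip_width: 0.0211
finger_force: 47.5
```

Emit:
move_arm --moves '[[[0,-0.0006,0.0134,0,0,0,0.0094],[0,-0.002,0.0268,0,0,0,0.0189],[0,-0.0042,0.0401,0,0,0,0.0283],[0,-0.0072,0.0532,0,0,0,0.0378],[0,-0.0109,0.0661,0,0,0,0.0472]]]'

```text
clock: 3.35
position: [0.4844, 0.1965, 0.1223]
tool_rot: [-3.139, -0.001, 2.544]
force: [-5.0, -5.1, 6.2]
grip_width: 0.0208
finger_force: 47.6
```

Emit:
move_arm --moves '[[[0,-0.0006,0.0134,0,0,0,0.0094],[0,-0.002,0.0268,0,0,0,0.0189],[0,-0.0042,0.0401,0,0,0,0.0283],[0,-0.0072,0.0532,0,0,0,0.0378],[0,-0.0109,0.0661,0,0,0,0.0472]]]'

```text
clock: 3.85
position: [0.5303, 0.2455, 0.1222]
tool_rot: [-3.139, -0.001, 2.248]
force: [-6.9, -4.0, 5.0]
grip_width: 0.0212
finger_force: 47.7
```

```bash
python3 - <<'E'
from h import *
cv2.imwrite("pics/t3.png",cv2.resize(bot.grab_frame("top")[60:320,120:420,::-1],None,fx=2.3,fy=2.3,interpolation=3))
s=bot.observe();print(s['grip_width'],s['force'],s['position'],s['tool_rot'])
E
```

```text
0.02106455470469844 [-7.0307093  -3.04523797  3.43446161] [0.53175574 0.2468581  0.12220603] [-3.14037426e+00 -6.29043801e-04  2.24514498e+00]
```

View pics/t3.png

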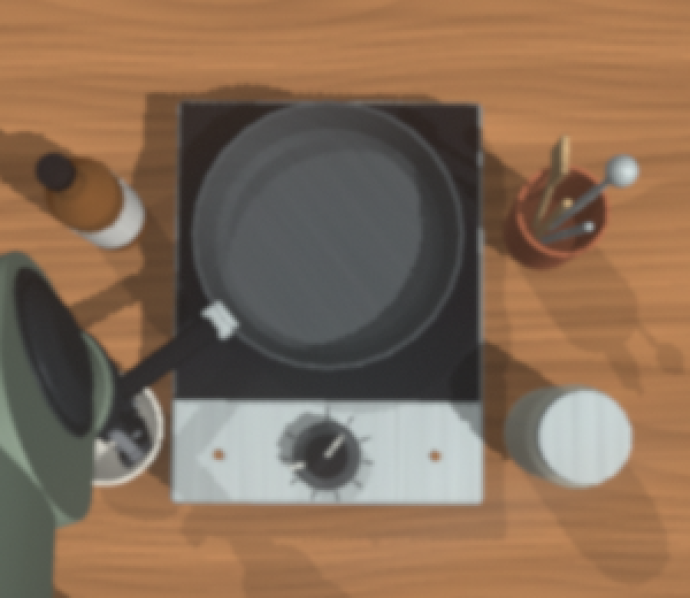

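Emit:
move_arm --moves '[[[0,-0.0006,0.0134,0,0,0,0.0094],[0,-0.002,0.0268,0,0,0,0.0189],[0,-0.0042,0.0401,0,0,0,0.0283],[0,-0.0042,0.0401,0,0,0,0.0283],[0,-0.0042,0.0401,0,0,0,0.0283]]]'

```text
clock: 4.4
position: [0.5642, 0.2673, 0.1222]
tool_rot: [-3.14, -0.0, 2.076]
force: [-4.8, -1.9, 4.8]
grip_width: 0.0214
finger_force: 45.2
```

Emit:
move_arm --moves '[[[0.6,0,0,0,0,0,0],[0.6,0,0,0,0,0,0],[0.6,0,0,0,0,0,0],[0.6,0,0,0,0,0,0]]]'

```text
clock: 4.8
position: [0.5649, 0.2677, 0.1224]
tool_rot: [3.141, 0.0, 2.075]
force: [0.0, 1.0, -0.1]
grip_width: 0.0512
finger_force: 0.0
```

Emit:
move_arm --moves '[[[0.6,0,0,-0.03,0,0,0],[0.6,0,0,-0.07,0,0,0],[0.6,0,0,-0.11,0,0,0],[0.6,0,0,-0.12,0,0,0],[0.6,0,0,-0.12,0,0,0]]]'

```text
clock: 5.3
position: [0.5655, 0.2681, 0.244]
tool_rot: [3.139, -0.0, 2.075]
force: [0.3, 0.7, -0.8]
grip_width: 0.0515
finger_force: 0.0
```

```bash
python3 - <<'E'
from h import *
im=bot.grab_frame("top")[:,:,::-1]; cv2.imwrite("pics/t4full.png",im); s_=bot.grab_frame("side")[:,:,::-1];cv2.imwrite("pics/s4full.png",s_)
s=bot.observe();print(s['position'],s['tool_rot'],s['qpos'])
a=cv2.resize(im[225:290,228:298],None,fx=6,fy=6,interpolation=3); b=cv2.resize(s_[225:290,285:365],None,fx=4.75,fy=6,interpolation=3)
cv2.imwrite("pics/k4.png",np.hstack([a,b])); cv2.imwrite("pics/t4.png",cv2.resize(im[60:320,100:420],None,fx=2.3,fy=2.3,interpolation=3))
E
```

```text
[0.5644771  0.26777374 0.24145723] [-3.14067915e+00 -1.50867803e-04  2.07461524e+00] [-0.82548569  0.54839726  0.43654974  1.60605032 -0.25771608  1.04556563
  0.1888556 ]
```

View pics/k4.png

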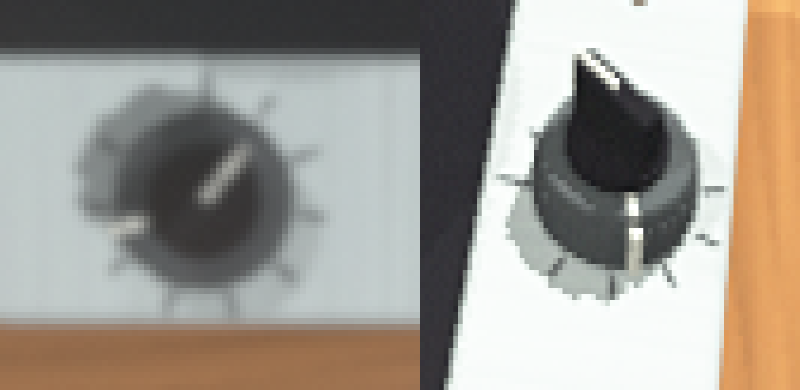

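View pics/t4.png

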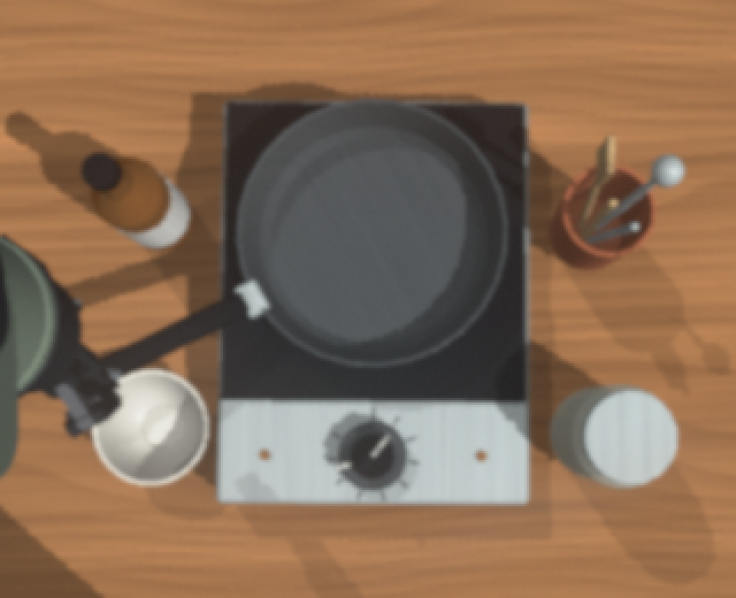

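```bash
python3 - <<'E'
from h import *
K=np.array([.4727,.0692])
def s(n,u,v,z):
    p=ray(n,u,v,z)[:2]; d=p-K; return p.round(4),round(float(np.hypot(*d)),4),round(float((-np.arctan2(d[1],d[0]))%(2*np.pi)),3)
T=lambda x,y:(x/6+228-.4,y/6+225-.4)
S=lambda x,y:((x-420)/4.75+285-.4,y/6+225-.4)
print("pan",ray("top",261.7,161.3,.114)); print("ringcentre",ray("top",*T(207,195),.08))
print("ringtop in side:",[ray("side",*S(x,y),.08).round(4) for x,y in((538,170),(697,170))])
for x,y in((105,232),(145,222)): print("outer top",s("top",*T(x,y),.08))
for x,y in((633,196),(633,228)): print("outer side",s("side",*S(x,y),.08))
for x,y in((205,197),(246,148)): print("inner top",s("top",*T(x,y),.104))
for x,y in((616,85),(588,52)): print("inner side",s("side",*S(x,y),.104))
E
```

```text
pan [0.66769818 0.06494275 0.114     ]
ringcentre [0.47320217 0.06956704 0.08      ]
ringtop in side: [array([0.5007, 0.0822, 0.08  ]), array([0.4417, 0.0731, 0.08  ])]
outer top (array([0.4613, 0.1051]), 0.0376, 4.406)
outer top (array([0.4644, 0.0912]), 0.0235, 4.353)
outer side (array([0.4647, 0.088 ]), 0.0204, 4.308)
outer side (array([0.4637, 0.1015]), 0.0335, 4.441)
inner top (array([0.4736, 0.0694]), 0.0009, 6.081)
inner top (array([0.4897, 0.0552]), 0.022, 0.69)
inner side (array([0.4739, 0.067 ]), 0.0025, 1.056)
inner side (array([0.4855, 0.0536]), 0.0202, 0.884)
```

The handle is now well out over the left side, and the pan centre (0.668, 0.065) is on the zone. The outer ring is at about 4.40 and the inner knob at about 0.75. Next is the blade.

```bash
python3 - <<'E'
from h import *
rows((.5648,.2680,.242,2.0746),[(.4727,.0692,.20,2.39)])
E
```

```text
[-0.1296, -0.1766, 0.042] [-0.0, 0.0, -0.0502]
```

Emit:
move_arm --moves '[[[0.6,-0.0296,-0.0403,0,0,0,-0.011],[0.6,-0.1296,-0.1766,0.02,0,0,-0.0502],[0.6,-0.1296,-0.1766,0.042,0,0,-0.0502],[0.6,-0.1296,-0.1766,0.042,0,0,-0.0502],[0.6,-0.1296,-0.1766,0.042,0,0,-0.0502]]]' --force 20

```text
clock: 5.9
position: [0.4699, 0.0655, 0.1985]
tool_rot: [-3.138, -0.001, 2.387]
force: [1.1, 1.2, 0.5]
grip_width: 0.0511
finger_force: 0.0
```

Emit:
move_arm --moves '[[[0.6,0,0,0,0,0,0],[0.6,0,0,0,0,0,0]]]'

```text
clock: 6.1
position: [0.4725, 0.0691, 0.1997]
tool_rot: [-3.141, -0.001, 2.389]
force: [0.2, 0.4, 0.7]
grip_width: 0.051
finger_force: 0.0
```

Emit:
move_arm --moves '[[[0.6,0,0,0.04,0,0,0],[0.6,0,0,0.075,0,0,0],[0.6,0,0,0.1,0,0,0],[0.6,0,0,0.11,0,0,0],[0.6,0,0,0.11,0,0,0]]]'

```text
clock: 6.6
position: [0.4724, 0.0695, 0.0894]
tool_rot: [-3.14, -0.001, 2.391]
force: [0.2, -0.8, -0.2]
grip_width: 0.0511
finger_force: 0.0
```

Emit:
move_arm --moves '[[[0,0,0,0,0,0,0],[0,0,0,0,0,0,0],[0,0,0,0,0,0,0],[0,0,0,0,0,0,0],[0,0,0,0,0,0,0]]]' --force 20

```text
clock: 7.1
position: [0.4731, 0.0692, 0.0914]
tool_rot: [3.14, 0.0, 2.39]
force: [-3.2, -0.1, 9.6]
grip_width: 0.0113
finger_force: 25.3
```

```bash
python3 - <<'E'
from h import *
s=bot.observe();print(s['position'],s['tool_rot'],s['qpos'],s['grip_width'],s['force'],s['moment'])
cv2.imwrite("pics/s5.png",cv2.resize(bot.grab_frame("side")[170:310,240:420,::-1],None,fx=4,fy=4,interpolation=3))
E
```

```text
[0.47305296 0.06917601 0.09139199] [3.14038109e+00 3.63140507e-04 2.38962847e+00] [-0.49263174  0.53755534  0.2953433   2.10630837 -0.29727298  0.53522483
  0.83928497] 0.011260617289539714 [-3.19349487 -0.10515353  9.60182855] [-0.19190518  0.56624453  0.02426847]
```

View pics/s5.png

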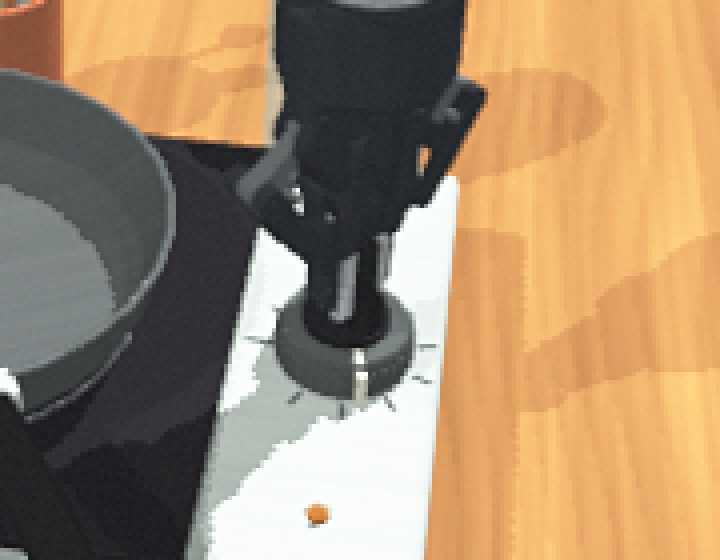

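The blade is pinched and the fingertips are clear of the ring, so I'll turn it clockwise.

Emit:
move_arm --moves '[[[0,0,0,-0.001,0,0,0.022],[0,0,0,-0.001,0,0,0.044],[0,0,0,-0.001,0,0,0.066],[0,0,0,-0.001,0,0,0.088],[0,0,0,-0.001,0,0,0.11]]]'

```text
clock: 7.65
position: [0.4727, 0.0691, 0.0917]
tool_rot: [3.141, -0.0, 1.693]
force: [0.3, -1.6, -10.1]
grip_width: 0.0112
finger_force: 22.7
```

Emit:
move_arm --moves '[[[0,0,0,0,0,0,0.022],[0,0,0,0,0,0,0.044],[0,0,0,0,0,0,0.066],[0,0,0,0,0,0,0.088],[0,0,0,0,0,0,0.11]]]'

```text
clock: 8.15
position: [0.4725, 0.0691, 0.0917]
tool_rot: [-3.141, -0.0, 1.002]
force: [-1.5, -3.2, -8.9]
grip_width: 0.0111
finger_force: 22.9
```

Emit:
move_arm --moves '[[[0,0,0,0,0,0,0.022],[0,0,0,0,0,0,0.044],[0,0,0,0,0,0,0.066],[0,0,0,0,0,0,0.088],[0,0,0,0,0,0,0.11]]]'

```text
clock: 8.65
position: [0.4724, 0.0693, 0.0917]
tool_rot: [-3.141, 0.0, 0.311]
force: [-2.7, -2.2, -7.6]
grip_width: 0.0115
finger_force: 23.1
```

Emit:
move_arm --moves '[[[0.6,0,0,0,0,0,0],[0.6,0,0,0,0,0,0],[0.6,0,0,0,0,0,0],[0.6,0,0,-0.02,0,0,0],[0.6,0,0,-0.05,0,0,0]]]'

```text
clock: 9.15
position: [0.4722, 0.0687, 0.1414]
tool_rot: [-3.141, 0.002, 0.318]
force: [0.4, 0.3, 0.9]
grip_width: 0.0516
finger_force: 0.0
```

```bash
python3 - <<'E'
from h import *
s=bot.observe();print(s['position'],s['tool_rot'],s['qpos'],s['grip_width'],s['force'],s['moment'])
cv2.imwrite("pics/s6full.png",bot.grab_frame("side")[:,:,::-1])
cv2.imwrite("pics/s6.png",cv2.resize(cv2.imread("pics/s6full.png")[200:300,260:390],None,fx=5,fy=5,interpolation=3))
E
```

```text
[0.47219486 0.06872149 0.14144837] [-3.14141824e+00  1.79733168e-03  3.18168906e-01] [-0.94455401  0.64671132  0.96690998  2.09346397 -0.7594349   0.80391178
 -0.75564835] 0.05162158327198223 [0.38362985 0.25663096 0.91110397] [ 0.06892836 -0.01968478  0.05211339]
```

View pics/s6.png

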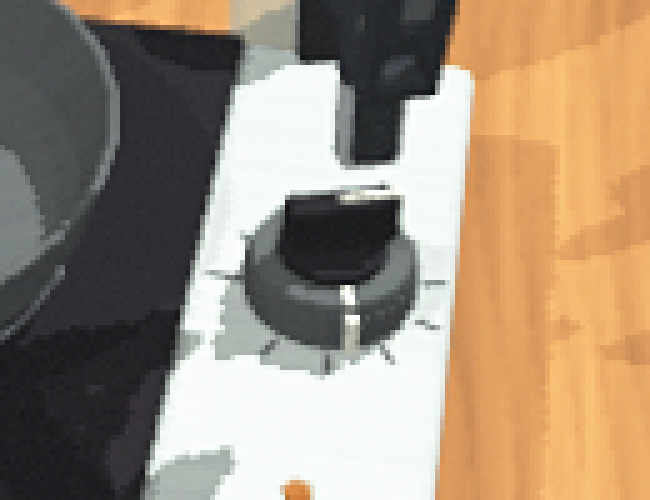

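Emit:
move_arm --moves '[[[0.6,0,0,0,0,0,-0.0235],[0.6,0,0,0,0,0,-0.047],[0.6,0,0,0,0,0,-0.0705],[0.6,0,0,0,0,0,-0.094],[0.6,0,0,0,0,0,-0.1175]]]'

```text
clock: 9.7
position: [0.473, 0.0691, 0.1418]
tool_rot: [3.141, -0.001, 1.063]
force: [0.1, 0.5, -0.2]
grip_width: 0.051
finger_force: 0.0
```

Emit:
move_arm --moves '[[[0.6,0,0,0,0,0,-0.0235],[0.6,0,0,0,0,0,-0.047],[0.6,0,0,0,0,0,-0.0705],[0.6,0,0,0,0,0,-0.094],[0.6,0,0,0,0,0,-0.1175]]]'

```text
clock: 10.2
position: [0.4731, 0.0691, 0.1418]
tool_rot: [3.14, -0.0, 1.801]
force: [-0.8, 0.4, -0.4]
grip_width: 0.0514
finger_force: 0.0
```

Emit:
move_arm --moves '[[[0.6,0,0,0,0,0,-0.0235],[0.6,0,0,0,0,0,-0.047],[0.6,0,0,0,0,0,-0.0705],[0.6,0,0,0,0,0,-0.094],[0.6,0,0,0,0,0,-0.1175]]]'

```text
clock: 10.7
position: [0.4731, 0.069, 0.1419]
tool_rot: [3.14, 0.001, 2.539]
force: [-0.6, 0.2, -0.0]
grip_width: 0.0514
finger_force: 0.0
```

Emit:
move_arm --moves '[[[0.6,0,0,0,0,0,-0.0235],[0.6,0,0,0,0,0,-0.047],[0.6,0,0,0,0,0,-0.0705],[0.6,0,0,0,0,0,-0.094],[0.6,0,0,0,0,0,-0.1175]]]'

```text
clock: 11.2
position: [0.4731, 0.069, 0.1419]
tool_rot: [3.141, 0.002, -3.006]
force: [0.5, 0.2, -0.6]
grip_width: 0.0514
finger_force: 0.0
```

Emit:
move_arm --moves '[[[0.6,0,0,0,0,0,-0.015],[0.6,0,0,0,0,0,-0.03],[0.6,0,0,0,0,0,-0.03],[0.6,0,0,0,0,0,-0.03]]]'

```text
clock: 11.6
position: [0.473, 0.0689, 0.1417]
tool_rot: [3.142, 0.001, -2.828]
force: [1.1, 0.4, -0.0]
grip_width: 0.0517
finger_force: 0.0
```

Emit:
move_arm --moves '[[[0.6,0,0,0.03,0,0,0],[0.6,0,0,0.05,0,0,0],[0.6,0,0,0.05,0,0,0],[0,0,0,0.05,0,0,0],[0,0,0,0.05,0,0,0]]]'

```text
clock: 12.1
position: [0.4733, 0.0692, 0.0924]
tool_rot: [-3.141, 0.001, -2.826]
force: [-0.8, 0.2, -0.2]
grip_width: 0.0229
finger_force: 0.0
```

Emit:
move_arm --moves '[[[0,0,0,0,0,0,0],[0,0,0,0,0,0,0],[0,0,0,0,0,0,0]]]'

```text
clock: 12.4
position: [0.4732, 0.0694, 0.0924]
tool_rot: [3.141, 0.002, -2.825]
force: [-2.8, 2.6, 8.6]
grip_width: 0.0116
finger_force: 25.4
```

Emit:
move_arm --moves '[[[0,0,0,0,0,0,0.022],[0,0,0,0,0,0,0.044],[0,0,0,0,0,0,0.066],[0,0,0,0,0,0,0.088],[0,0,0,0,0,0,0.11]]]'

```text
clock: 12.9
position: [0.4732, 0.0692, 0.0924]
tool_rot: [3.14, 0.001, 2.761]
force: [-2.7, -1.1, 8.5]
grip_width: 0.0109
finger_force: 25.4
```

Emit:
move_arm --moves '[[[0,0,0,0,0,0,0.022],[0,0,0,0,0,0,0.044],[0,0,0,0,0,0,0.066],[0,0,0,0,0,0,0.088],[0,0,0,0,0,0,0.11]]]'

```text
clock: 13.4
position: [0.473, 0.069, 0.0924]
tool_rot: [3.14, -0.0, 2.069]
force: [-4.2, -3.6, 11.2]
grip_width: 0.011
finger_force: 25.7
```

Emit:
move_arm --moves '[[[0,0,0,0,0,0,0.015],[0,0,0,0,0,0,0.03],[0,0,0,0,0,0,0.03],[0,0,0,0,0,0,0.03]]]'

```text
clock: 13.8
position: [0.4729, 0.069, 0.0924]
tool_rot: [3.141, -0.001, 1.886]
force: [-4.3, -3.2, 14.3]
grip_width: 0.0114
finger_force: 26.1
```

Emit:
move_arm --moves '[[[0.6,0,0,0,0,0,0],[0.6,0,0,0,0,0,0],[0.6,0,0,0,0,0,0],[0.6,0,0,-0.02,0,0,0],[0.6,0,0,-0.06,0,0,0]]]'

```text
clock: 14.3
position: [0.4716, 0.0687, 0.1506]
tool_rot: [-3.138, 0.0, 1.887]
force: [-0.3, 0.4, 1.7]
grip_width: 0.051
finger_force: 0.0
```

```bash
python3 - <<'E'
from h import *
s=bot.observe();print(s['position'],s['tool_rot'],s['qpos'])
im=bot.grab_frame("side")[:,:,::-1];cv2.imwrite("pics/s7full.png",im)
cv2.imwrite("pics/s7.png",cv2.resize(im[220:290,290:370],None,fx=8,fy=8,interpolation=3))
E
```

```text
[0.47158261 0.06870597 0.1506121 ] [-3.13767266e+00  3.35603299e-04  1.88674297e+00] [-0.73393976  0.48537571  0.6183404   2.07782025 -0.42744276  0.70799608
  0.47787434]
```

View pics/s7.png

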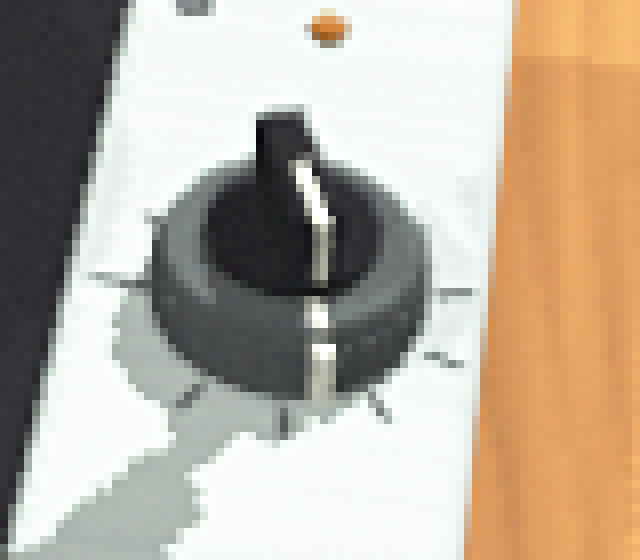

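```bash
python3 - <<'E'
from h import *
im=cv2.imread("pics/s7full.png").astype(int).min(2)
for v in range(246,271): 
    w=np.clip(im[v,325:335]-90,0,None); print(v,im[v,325:335], round(325+(w*np.arange(10)).sum()/max(w.sum(),1),2))
K=np.array([.473,.0692])
for th in(4.3,4.35,4.4,4.45,4.5):
    P=lambda r,z:proj("side",[K[0]+r*np.cos(th),K[1]-r*np.sin(th),z]).round(2)
    print(th,"in",P(12,.104),P(24,.104),P(24,.092),"out",P(26,.08),P(30,.08),P(32,.07))
E
```

```text
246 [ 33  42  43 136 255 255  36  41  46  46] 329.32
247 [ 27  36  32  62 242 255 153  26  42  50] 329.77
248 [ 31  29  28  18 121 185  87  27  43  49] 329.75
249 [ 32  31  28  21 101 148  73  26  42  52] 329.84
250 [ 32  31  32  22  92 143  85  35  46  45] 329.96
251 [ 31  32  29  23 103 150  62  34  50  49] 329.82
252 [ 33  31  28  24 108 159  52  36  49  48] 329.79
253 [ 34  30  30  39 118 159  54  38  52  46] 329.71
254 [ 31  32  27  45 122 158  35  38  37  31] 329.68
255 [33 29 30 34 66 82 21 28 33 65] 325.0
256 [ 25  25  23  19  19  21  34  44  72 103] 334.0
257 [ 68  60  70 120 146  89  69 104 119 116] 330.66
258 [ 79  79  75 142 222 200 109 120 123 122] 330.17
259 [ 80  78  88 172 255 255 114 122 123 113] 329.9
260 [ 80  77  92 155 236 247 136  94  89  82] 329.46
261 [ 76  74  77  93 120 126  91  70  69  68] 329.5
262 [ 74  74  67  93 127 116  80  61  62  65] 329.35
263 [ 70  72  69 109 239 255 255  62  83  62] 329.96
264 [ 65  65  64 101 200 250 210  72  65  60] 329.97
265 [ 65  65  60 100 161 180 148  73  58  60] 329.86
266 [ 66  65  62 100 157 173 148  58  59  57] 329.87
267 [ 65  61  60 112 172 173 149  49  56  55] 329.73
268 [ 65  61  58 113 177 165 127  47  64  87] 329.57
269 [ 82  74  70 115 173 167 150 126 129 171] 331.1
270 [145 165 163 167 173 171 170 165 162 209] 329.86
4.3 in [ 107.67 -177.12] [ 117.71 -157.96] [ 117.65 -158.37] out [ 118.32 -157.3 ] [ 119.51 -154.98] [ 119.94 -154.29]
4.35 in [ 141.08 -177.29] [ 149.5  -158.34] [ 149.45 -158.73] out [ 150.02 -157.68] [ 151.01 -155.38] [ 151.38 -154.69]
4.4 in [ 173.79 -177.55] [ 180.66 -158.75] [ 180.62 -159.14] out [ 181.09 -158.09] [ 181.9  -155.81] [ 182.2  -155.13]
4.45 in [ 205.98 -177.91] [ 211.37 -159.2 ] [ 211.34 -159.59] out [ 211.71 -158.54] [ 212.35 -156.27] [ 212.58 -155.6 ]
4.5 in [ 237.84 -178.36] [ 241.8  -159.69] [ 241.78 -160.08] out [ 242.06 -159.04] [ 242.52 -156.77] [ 242.7  -156.09]
```

```bash
python3 - <<'E'
from h import *
K=np.array([.473,.0692])
for th in(4.3,4.35,4.4,4.45,4.5):
    P=lambda r,z:proj("side",[K[0]+r/1e3*np.cos(th),K[1]-r/1e3*np.sin(th),z]).round(2)
    print(th,"in",P(2,.104),P(24,.104),P(24,.094),"out",P(26,.08),P(32.5,.077),P(32.5,.07))
E
```

```text
4.3 in [326.67 240.33] [330.94 248.46] [330.56 252.72] out [330.43 259.35] [331.59 263.08] [331.32 265.96]
4.35 in [326.62 240.34] [330.27 248.57] [329.9  252.83] out [329.72 259.46] [330.7  263.23] [330.44 266.11]
4.4 in [326.56 240.35] [329.6  248.66] [329.23 252.92] out [329.01 259.56] [329.8  263.35] [329.55 266.23]
4.45 in [326.51 240.35] [328.92 248.72] [328.56 252.98] out [328.28 259.63] [328.89 263.44] [328.64 266.32]
4.5 in [326.45 240.36] [328.23 248.76] [327.87 253.02] out [327.55 259.67] [327.97 263.49] [327.72 266.37]
```

Both lines match to about 0.02 rad (4.37–4.39), and the ring hasn't moved. I'll back off and hand in.

Emit:
move_arm --moves '[[[0.6,0,0,-0.04,0,0,0],[0.6,0,0,-0.08,0,0,0],[0.6,0,0,-0.1,0,0,0],[0.6,0,0,-0.1,0,0,0],[0.6,0,0,-0.1,0,0,0]]]'

```text
clock: 14.85
position: [0.4727, 0.0694, 0.2513]
tool_rot: [3.141, -0.001, 1.888]
force: [0.3, -1.4, -0.1]
grip_width: 0.0513
finger_force: 0.0
```

```bash
python3 -c "
from workcell import bot
print(bot.job_done())"
```

```text
the job is handed in; nothing more can be done
None
```

The job is handed in at about 15 s: the handle is swung out over the left side with the pan on its zone, and the inner knob lines up with the outer ring's line to about 0.02 rad, with no sign in the images that the ring moved.

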